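# Slide the riveting nest home past its sprung lock button

### The job

The bracket in the nest is ready to be riveted: with a fingertip, press the machine's red lock button down through the window of the loading slide and, holding it down, push the slide towards the press head until it is fully home and the button has sprung back up through the slide's other window to lock it. Do not touch the bracket, which must stay seated in its nest, leave the things lying around the machine where they are, and finish with the hand clear.

Things in the scene. Friction and masses are not known exactly. Their poses are not given: they have to be found in the camera images.
- machine: Bench riveting machine, bolted down: grey bed 160 mm wide (x), y from -150 to +400, 30 mm high. Origin on the bench right below the red lock button; z up; its +y points along the loading slide to the press head. Slide guides at x = +-45 to 72, 54 mm high. Cream head and column at y = 205 to 400, up to 343 mm high; rivet set hangs at y = 245, tip 115 mm above the bench.
- slide (a joint): Travel of the loading slide to machine +y, in m: 0 = loading (about 2 mm play while locked), 0.070 = home, end stop 0.0715; 2 N friction, cannot be lifted. Aluminium plate 100 mm wide, 37 to 43 mm above the bench. The button blocks it unless pressed below the plate; past 0.008 the bar between its windows keeps the button down by itself.
- window (a point): Centre of the slide's front window, 43 mm above the bench (plate top); moves with the slide. The window is 44 mm wide (machine x), 41 mm long (y), so its front edge is 20.5 mm further to +y; a fingertip in it, reaching 6 to 11 mm below the plate's top, can push the slide by that edge all the way home. Button stands in it at loading.
- rear_window (a point): Centre of the slide's rear window, the same size and height, 70 mm behind the front one (machine -y), with a 29 mm bar between them. At home it is over the lock button.
- lock_button (a joint): Depth in m by which the red lock button is pressed: 0 = up, standing 3 mm above the slide plate; 0.009 = just level with the plate's underside (slide is free beyond this), 0.015 = bottom. Its spring takes 5 N to start and 10 N at the bottom. It springs up by itself when a window is over it, within 2 mm of slide = 0 or slide = 0.070.
- button_top (a point): Centre of the flat top of the red lock button, a block 40 mm (machine x) by 36 mm (machine y), which stays in one place on the machine and only moves up and down. 46 mm above the bench when up, 31 mm when fully pressed; the bed around it lies at 30 mm.
- nest (a point): Centre of the nest's floor, moving with the slide, 175 mm in +y from window and 53 mm above the bench. The nest is a dark steel block 66 x 90 mm (machine x, y) with a rim 8 mm high.
- bracket: Loose zinc-plated angle bracket lying in the nest with a rivet standing in it, 38 x 62 mm base, 26 mm high, 120 g. Origin: centre of its underside. Must not be touched.
- rivet_tub: Open yellow tub of rivets, 80 x 100 x 45 mm, loose on the far side of the machine. Origin: centre of its underside. Leave alone.
- bottle: Green drink bottle, 64 mm diameter, 190 mm high, standing loose on the far side of the machine. Origin: centre of its underside. Leave alone.
- screwdriver: Screwdriver with a red handle, 200 mm long, 26 mm thick, lying loose on the robot's side of the machine, roughly along it. Origin: middle of its length, on the bench; x to the tip. Leave alone.
- blue_bin: Open blue bin with brackets, 110 x 160 x 70 mm, loose on the far side of the machine, beside the press column. Origin: centre of its underside. Leave alone.
Things that resemble listed ones, but are neither listed nor needed, are in the scene too. What is meant by the bracket is not turquoise or yellow, and is the larger of those in its own colour.

How it is judged:
By the outcome, as a careful person would: the job done as asked, in the order asked, and still so for the second after the job is handed in, with the robot touching nothing.
It also fails if it takes over 38 s, if anything falls off the work surface, if the arm or the gripper's body presses on something with over 40 N, if the wrist force passes 120 N, or if a joint passes its speed limit or range.

### The arm

A 7-joint arm with a two-finger parallel gripper is mounted at the origin on the work surface. World frame = base frame: x ahead of the robot, y to its left, z up, the work surface at z = 0. Lengths are in mm, angles in rad, forces in N, time in s.
With the tool pointing down it reaches from about 400 to 875 mm from the base axis. Payload 4.4 kg.
Tool frame: the origin (TCP) lies where the fingers leave the gripper's body, on its centre line; the fingertips stand 73 mm ahead of it and the grasp point (between the pads) lies 54 mm ahead of it; z points along the fingers, y is the line along which they close (so a half turn about z gives the same grasp; the last joint's range is limited). The gripper opens to 85 mm and grips with 20 to 120 N. Pads are 22 mm wide; open, the fingers measure 114 mm over their backs; the gripper's body (76 mm by 85 mm) begins 54 mm behind the grasp point. The pads swing forward as they close: fully open they stand 13 mm farther back than shut.
Start: joints at [-1.356, 0.628, 0.038, 1.517, -0.027, 0.996, -0.02], TCP at [180.109, 624.562, 303.913] pointing down, gripper open.
Joint ranges: [-3.06, 3.06], [-0.37, 2.12], [-1.25, 1.32], [0.18, 2.47], [-1.1, 4.24], [0.23, 1.98], [-2.94, 2.94]. Speed limits (rad/s): [2.57, 2.57, 3.14, 3.14, 3.14, 3.14, 3.14].

### API

Orientations are given as [roll, pitch, yaw] about the fixed x, y, z axes, in that order (R = Rz(yaw) Ry(pitch) Rx(roll)).
In Python, from cell import ctrl gives the robot as it stands.
- The arm moves only by the tool send_rows, never from a script. Its argument "rows" is a list that holds one entry, the list of rows, each a list of 6 numbers: the shift along the tool's x, y, z in cm, then the turn, a rotation vector about the tool's x, y, z in rad. In form: [[[tx, ty, tz, wx, wy, wz], ...]]. A call has 1 to 10 rows; each row is the pose to reach, as a shift and turn from the pose commanded when the call began, along the tool's axes at that moment; what a row does not reach only later rows make up. A row lasts 1/10 s, in which the tool goes at most 50 mm and 8.59 degrees, less where a joint would pass 70% of its speed; a pose out of reach is approached as far as the arm can. A call with a gripper value outside its range is refused whole. "grip" is the closure in counts, from 0 (fully open) to 255 (shut), set as the call begins (left out, the last holds). The fingers move at their own pace and stop on an object; the grip force is fixed at half the most. Time passes only in rows, so rows that repeat a pose let the fingers close. It gives the time, the measured TCP pose, the force, the opening and the grip force at its end, in the units of the state.
- ctrl.read_state(): the state, without advancing time (a new reading comes with each control period).
- ctrl.get_image(name): name is "side" or "top" or "wrist"; returns a dict with "pixels" (384x512x3 uint8, red, green, blue), "fx", "fy", "cx", "cy" (pixels), "extrinsics" (4x4, takes a point from camera to world coordinates); the wrist camera has in their place "mount" (4x4, takes a point from camera to tool coordinates, whose origin is the TCP and whose axes are the flange's). Camera axes: x right, y up, looking along -z (the intrinsics and any distortion apply to the point x, -y, -z); pixel columns grow to the right and rows downward; lengths in mm; the calibration is good to about 2 mm. A picture is of the moment at which its call begins: read the wrist's pose just before it. There is no depth.
- ctrl.finish_job(): hands the job in; it is judged then, once.
The state is a dict: "clock": time; "qpos": joint angles; "qd": joint speeds; "tau": joint torques, N m; "eef_pos": TCP position; "tool_rot": TCP orientation; "force": force on the tool from outside, world axes, zero at the start; "torque": the same for the moment, N m; "width": finger opening in mm; "gripper_force": force on a finger pad.
Only numpy, scipy, OpenCV 4.12 (cv2) and the standard library are available. Lean on these libraries where they do the work, as an engineer would, in place of code of your own. Each camera call takes 0.05 s, during which the arm holds its last target. There are 200 camera calls.

## Working session

There is one attempt and no reset: what is moved stays moved. The work goes in short steps, Python scripts to look and compute and a tool call to move; the robot and the scene stay as the last step left them, time stands still between calls to the robot, and variables do not carry over. Pictures are saved under pics/ and viewed, at most 10 in all, crops included, and the job is handed in when it is done.

Besides the shell and the picture viewer there is one more tool, called after "Call:" as name(argument=value, ...), one argument or row to a line, values as JSON. send_rows: Moves the arm, as the interface text tells. Its arguments: {"type":"object","properties":{"rows":{"type":"array","items":{"type":"array","items":{"type":"array","items":{"type":"number"}}}},"grip":{"type":"number"}},"required":["rows"]}

```bash
mkdir -p pics
cat > h.py <<'E'
import numpy as np,cv2,pickle
from cell import ctrl
def snap(n,f):
    s=ctrl.read_state(); im=ctrl.get_image(n); cv2.imwrite('pics/'+f+'.png',im['pixels'][:,:,::-1]); im['state']=s
    pickle.dump(im,open(f+'.pkl','wb')); return im
E
python3 - <<'E'
from h import *
for n in('side','top','wrist'):
    im=snap(n,n+'0'); print(n,[k for k in im if k not in('pixels','state')],im['fx'],im['fy'],im['cx'],im['cy']); print(im.get('extrinsics',im.get('mount')))
a=[cv2.imread(f'pics/{n}0.png') for n in('side','top','wrist')]
cv2.imwrite('pics/t.png',cv2.resize(a[1],(800,600)))
print(im['state'])
E
```

```text
side ['fx', 'fy', 'cx', 'cy', 'extrinsics'] 365.1981910059775 365.1981910059775 257.1660518164538 194.86772355150538
[[ 9.10507121e-01  3.24197156e-01 -2.56657334e-01  3.33016760e+02]
 [-4.13248178e-01  6.92081297e-01 -5.91818740e-01 -5.87480401e+02]
 [-1.42382120e-02  6.44918353e-01  7.64118833e-01  7.88858788e+02]
 [ 0.00000000e+00  0.00000000e+00  0.00000000e+00  1.00000000e+00]]
top ['fx', 'fy', 'cx', 'cy', 'extrinsics'] 354.19682127039266 354.19682127039266 256.51335797286373 191.37908899745094
[[-1.85497867e-02  9.93519295e-01 -1.12139713e-01  4.90980592e+02]
 [-9.99778149e-01 -1.73125249e-02  1.19970332e-02 -1.26830019e+01]
 [ 9.97786240e-03  1.12337377e-01  9.93620026e-01  8.19079374e+02]
 [ 0.00000000e+00  0.00000000e+00  0.00000000e+00  1.00000000e+00]]
wrist ['fx', 'fy', 'cx', 'cy', 'mount'] 281.33441164626777 281.33441164626777 247.61666399692325 191.2039749894645
[[-1.92748985e-04  9.51475126e-01  3.07725604e-01  7.96422690e+01]
 [ 9.99999537e-01 -1.06566213e-04  9.55864554e-04 -9.08290906e-01]
 [ 9.42274499e-04  3.07725645e-01 -9.51474666e-01 -7.03069118e+01]
 [ 0.00000000e+00  0.00000000e+00  0.00000000e+00  1.00000000e+00]]
{'clock': 0.1, 'qpos': array([-1.35581144,  0.62926058,  0.03847708,  1.51823696, -0.02698825,
        0.99630271, -0.01999738]), 'qd': array([-0.00248227, -0.00117262, -0.00013887, -0.00461931,  0.00026932,
        0.00133516,  0.00104283]), 'tau': array([ 2.15457061e-03, -5.64532006e+01,  1.23022892e+00, -1.93969309e+01,
        1.12469608e-02,  5.51918245e-03, -4.04276676e-06]), 'eef_pos': array([179.99282232, 624.14303232, 303.0869663 ]), 'tool_rot': array([-3.13990449e+00,  4.55414040e-05,  2.86079137e+00]), 'force': array([0.01121623, 0.54061169, 0.71814201]), 'torque': array([ 0.008288  ,  0.02155967, -0.00584147]), 'gripper_force': 0.0, 'width': 85.59889526715816}
```

View pics/t.png

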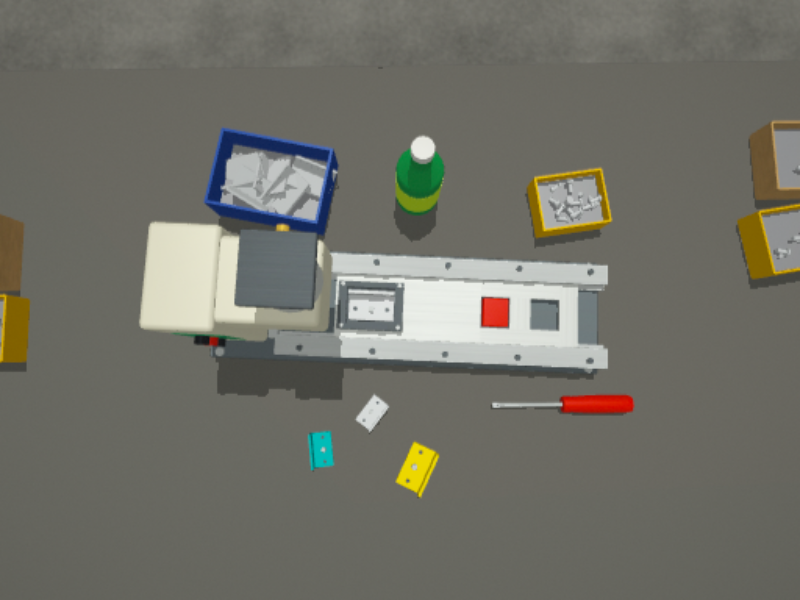

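View pics/side0.png

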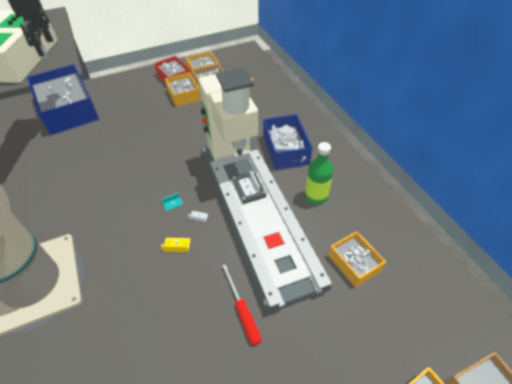

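The top view (800x600) shows the machine running left to right, with the head at the left. Candidates for the red button:
- Red block in the slide window, (495,312).
- Red knob by the head, (213,340).
- Red screwdriver handle, (597,404).

I choose the block at (495,312), because it stands in the front window with the empty rear window at (544,314). The bracket is the zinc one in the nest at (371,308), not the loose one at (372,412).

Run:
```python
from h import *
a=cv2.imread('pics/top0.png')[155:245,200:400]; cv2.imwrite('pics/tc.png',cv2.resize(a,(800,360),interpolation=cv2.INTER_CUBIC))
b=cv2.imread('pics/side0.png')[150:310,200:340]; cv2.imwrite('pics/sc.png',cv2.resize(b,(525,600),interpolation=cv2.INTER_CUBIC))
# red centroids
for n,(r0,r1,c0,c1) in dict(top0=(185,215,300,335),side0=(228,252,258,292)).items():
    p=cv2.imread(f'pics/{n}.png').astype(int)[r0:r1,c0:c1]; m=((p[...,2]>120)&(p[...,1]<90)).astype(np.uint8)
    ys,xs=np.nonzero(m); print(n,xs.mean()+c0,ys.mean()+r0,len(xs),cv2.minAreaRect(np.c_[xs+c0,ys+r0].astype(np.float32)))
```

```text
top0 316.3206349206349 199.33015873015873 315 ((316.5, 199.0), (18.0, 17.0), 90.0)
side0 273.3691275167785 240.04697986577182 149 ((273.35003662109375, 240.0500030517578), (10.435516357421875, 14.546477317810059), 71.56505584716797)
```

View pics/tc.png

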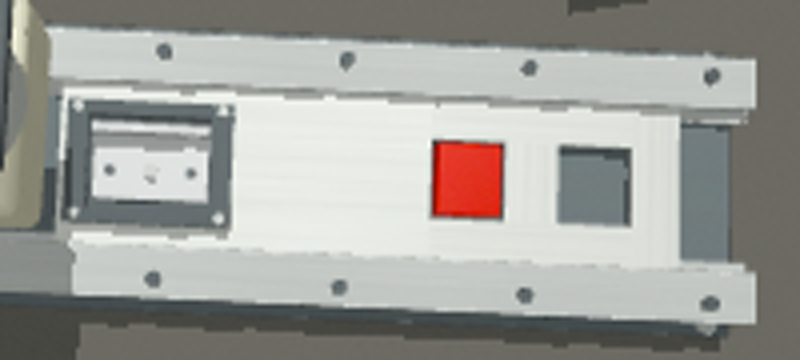

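View pics/sc.png

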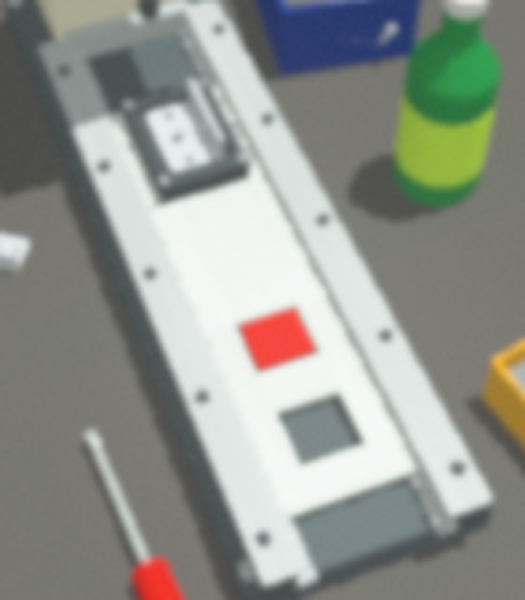

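The top crop shows the button centre at about (467,180), the rear window at (594,187), the nest centre at (150,165) and the guide screws at (164,51)/(711,76) and (153,279)/(711,303). The side crop confirms the button stands in the front window, with its near edges at (257,370)/(316,350).

```bash
cat >> h.py <<'E'
def ray(im,u,v,z):
    E=im['extrinsics']; d=E[:3,:3]@np.array([(u-im['cx'])/im['fx'],-(v-im['cy'])/im['fy'],-1]); o=E[:3,3]
    return o+d*(z-o[2])/d[2]
E
python3 - <<'E'
from h import *
t=pickle.load(open('top0.pkl','rb')); s=pickle.load(open('side0.pkl','rb'))
c=lambda u,v,z:ray(t,200+(u+.5)/4-.5,155+(v+.5)/4-.5,z)
d=lambda u,v,z:ray(s,200+(u+.5)/3.75-.5,150+(v+.5)/3.75-.5,z)
A=[c(164,51,54),c(711,76,54),c(153,279,54),c(711,303,54)]
B=[d(218,29,54),d(457,468,54),d(104,166,54),d(264,539,54)]
for P in(A,B):
  for i in(0,2):
    v=P[i]-P[i+1]; print(P[i][:2],P[i+1][:2],np.hypot(*v[:2]),'yaw',np.degrees(np.arctan2(v[1],v[0]))-90)
print('btn top',c(467.5,180,46),ray(t,316.4,199.3,46),'side',d(278,339,46),ray(s,273.4,240.05,46))
print('rear',c(594,187,43),d(320,428,43))
print('front win edges', c(432,180,43),c(504,180,43))
print('rear edges', c(557,186,43),c(632,187,43))
print('nest',c(150,165,61))
st=ctrl.read_state(); print(st['eef_pos'],st['tool_rot'])
E
```

```text
[630.82098224  11.8853344 ] [ 611.8986936  -287.77439823] 300.2565709026138 yaw -3.61319721037637
[506.64038937  19.47464367] [ 488.25385086 -280.71907823] 300.75627252330304 yaw -3.5049256421567776
[639.88870885 109.77734298] [ 613.64814009 -289.17649845] 399.81587642087595 yaw -3.763120475714544
[509.88624396  18.14401839] [ 490.62480776 -281.6600112 ] 300.4221348111695 yaw -3.6760157325717273
btn top [ 557.72776613 -153.31253292   46.        ] [ 558.4472601  -153.11962739   46.        ] side [ 559.91462254 -158.71902375   46.        ] [ 559.09343865 -158.3895355    46.        ]
rear [ 552.88479901 -223.52071264   43.        ] [ 555.71775182 -226.02729182   43.        ]
front win edges [ 558.33255017 -134.27939715   43.        ] [ 557.63109704 -173.9989016    43.        ]
rear edges [ 553.79888845 -203.11436745   43.        ] [ 552.5129918  -244.51511895   43.        ]
nest [567.53846819  20.02029036  61.        ]
[179.99260824 624.2000433  303.19265696] [-3.14011205e+00  1.62678727e-05  2.86079205e+00]
```

```bash
cat >> h.py <<'E'
from scipy.spatial.transform import Rotation as Ro
YAW=1.508; B=np.array([558.7,-155.]); ey=np.array([.0628,.998]); ex=np.array([.998,-.0628])
def row(p0,r0,p1,r1):
    a=Ro.from_euler('xyz',r0);b=Ro.from_euler('xyz',r1)
    return np.round(np.r_[a.inv().apply(np.array(p1)-p0)/10,(a.inv()*b).as_rotvec()],3).tolist()
E
python3 - <<'E'
from h import *
P=[([180.1,624.6,303.9],[np.pi,0,2.861]),([330,350,470],[np.pi,0,2.3]),([510,-90,470],[np.pi,0,1.508]),([558.5,-152,230],[np.pi,0,1.508])]
for a,b in zip(P,P[1:]): print(row(*a,*b))
E
```

```text
[-22.008, -22.235, -16.61, -0.0, -0.0, 0.561]
[-44.804, -15.893, -0.0, 0.0, -0.0, 0.792]
[-5.883, 5.23, 24.0, 0.0, 0.0, 0.0]
```

Call:
send_rows(
  rows=[
    [[-5,-5,-8,0,0,0.14],[-10,-10,-16.6,0,0,0.28],[-16,-16,-16.6,0,0,0.42],[-22,-22.2,-16.6,0,0,0.56],[-22,-22.2,-16.6,0,0,0.56],[-22,-22.2,-16.6,0,0,0.56],[-22,-22.2,-16.6,0,0,0.56],[-22,-22.2,-16.6,0,0,0.56],[-22,-22.2,-16.6,0,0,0.56]],
  ],
  grip=255,
)

```text
clock: 1.05
eef_pos: [331.3, 348.5, 470.8]
tool_rot: [3.14, -0.0, 2.296]
force: [-0.3, 0.6, -0.1]
width: -0.1
gripper_force: 0.0
```

Call:
send_rows(
  rows=[
    [[-45,-16,0,0,0,0.79],[-45,-16,0,0,0,0.79],[-45,-16,0,0,0,0.79],[-45,-16,0,0,0,0.79],[-45,-16,0,0,0,0.79],[-45,-16,0,0,0,0.79],[-45,-16,0,0,0,0.79],[-45,-16,0,0,0,0.79],[-45,-16,0,0,0,0.79],[-45,-16,0,0,0,0.79]],
  ],
)

```text
clock: 2.05
eef_pos: [512.4, -93.4, 468.8]
tool_rot: [-3.141, 0.002, 1.51]
force: [0.1, -0.3, -0.2]
width: 0.1
gripper_force: 0.0
```

Call:
send_rows(
  rows=[
    [[-5.9,5.2,24,0,0,0],[-5.9,5.2,24,0,0,0],[-5.9,5.2,24,0,0,0],[-5.9,5.2,24,0,0,0],[-5.9,5.2,24,0,0,0],[-5.9,5.2,24,0,0,0],[-5.9,5.2,24,0,0,0],[-5.9,5.2,24,0,0,0]],
  ],
)

```text
clock: 2.85
eef_pos: [560.3, -152.7, 231.5]
tool_rot: [3.139, -0.0, 1.512]
force: [-0.5, 0.5, 0.9]
width: 0.0
gripper_force: 0.0
```

Run:
```python
from h import *
im=snap('wrist','w1'); cv2.imwrite('pics/w1b.png',cv2.resize(cv2.imread('pics/w1.png'),(800,600),interpolation=cv2.INTER_CUBIC)); s=im['state']; print(s['eef_pos'],s['tool_rot'],s['force'],s['qpos'],s['clock'])
```

```text
[ 560.33358436 -152.66305431  231.46471787] [ 3.13904748e+00 -2.94051397e-04  1.51244889e+00] [-0.45765394  0.46103591  0.89124943] [-0.10054541  0.67191863  0.51169837  1.80006017 -0.44752737  0.78440914
  0.58196043] 2.85
```

View pics/w1b.png

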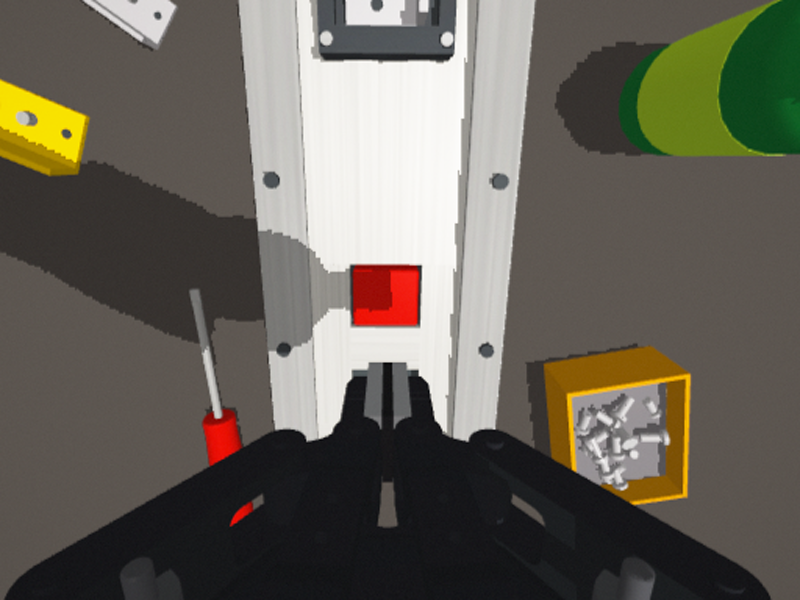

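The wrist view shows the button in its window with corners (352,266)-(420,326) and centre (386,296). The closed fingertips are at (387,365), and the path is clear.

```bash
cat >> h.py <<'E'
def wr(im):
    s=im['state'];T=np.eye(4);T[:3,:3]=Ro.from_euler('xyz',s['tool_rot']).as_matrix();T[:3,3]=s['eef_pos'];im['extrinsics']=T@im['mount'];return im
E
python3 - <<'E'
from h import *
w=wr(pickle.load(open('w1.pkl','rb')))
c=lambda u,v,z:ray(w,(u+.5)*.64-.5,(v+.5)*.64-.5,z)
for u,v,z in[(352,266,46),(420,266,46),(421,325,46),(352,325,46),(386,295.5,46),(272,180,54),(284,349,54),(500,181,54),(487,350,54),(386,50,61),(321,58,61),(453,58,61)]: print(u,v,c(u,v,z)[:2].round(1))
for a,b in[((272,180),(284,349)),((500,181),(487,350))]:
    d=(c(*a,54)-c(*b,54)); print(np.hypot(d[0],d[1]),np.arctan2(d[1],d[0]))
# fingertip width at tip depth 
z=w['state']['eef_pos'][2]-73
print('tip',c(366,363,z),c(410,363,z),c(387,363,z),c(350,375,z),c(430,375,z))
E
```

```text
352 266 [ 539.8 -135.4]
420 266 [ 580.3 -137.8]
421 325 [ 579.6 -175.6]
352 325 [ 536.6 -173.1]
386 295.5 [ 558.9 -155.1]
272 180 [501.  -83.1]
284 349 [ 494.4 -183.2]
500 181 [625.  -90.9]
487 350 [ 619.1 -191.4]
386 50 [566.6 -25.4]
321 58 [534.7 -27. ]
453 58 [599.1 -30.7]
100.36785487329236 1.5051245529009492
100.67151167588815 1.5116773425789738
tip [ 552.26243812 -144.72735496  158.46471787] [ 568.05680405 -145.67777568  158.46471787] [ 559.79927348 -145.18088152  158.46471787] [ 546.11612411 -149.16843358  158.46471787] [ 575.10241035 -150.91577745  158.46471787]
```

Call:
send_rows(
  rows=[
    [[0.15,-0.12,4.5,0,0,0],[0.15,-0.12,8,0,0,0],[0.15,-0.12,10,0,0,0],[0.15,-0.12,10.4,0,0,0],[0.15,-0.12,10.4,0,0,0],[0.15,-0.12,10.4,0,0,0]],
  ],
)

```text
clock: 3.5
eef_pos: [559.4, -152.4, 128.1]
tool_rot: [3.138, 0.001, 1.511]
force: [0.2, 0.3, -0.2]
width: -0.0
gripper_force: 0.0
```

Call:
send_rows(
  rows=[
    [[0.1,-0.02,0.6,0,0,0],[0.1,-0.02,1.0,0,0,0],[0.1,-0.02,1.3,0,0,0],[0.1,-0.02,1.6,0,0,0],[0.1,-0.02,1.8,0,0,0],[0.1,-0.02,2.0,0,0,0],[0.1,-0.02,2.0,0,0,0],[0.1,-0.02,2.0,0,0,0]],
  ],
)

```text
clock: 4.3
eef_pos: [558.9, -151.1, 106.9]
tool_rot: [3.139, -0.0, 1.511]
force: [0.6, 1.4, 8.7]
width: -0.2
gripper_force: 4.2
```

Run:
```python
from h import *
im=snap('wrist','w2'); cv2.imwrite('pics/w2b.png',cv2.resize(cv2.imread('pics/w2.png')[100:330,120:400],(730,600),interpolation=cv2.INTER_CUBIC)); s=im['state']; print(s['eef_pos'],s['tool_rot'],s['force'])
```

```text
[ 558.85274705 -151.09315944  106.86231869] [ 3.13947546e+00 -3.97046602e-04  1.51092808e+00] [0.60395093 1.38078716 8.71766789]
```

View pics/w2b.png

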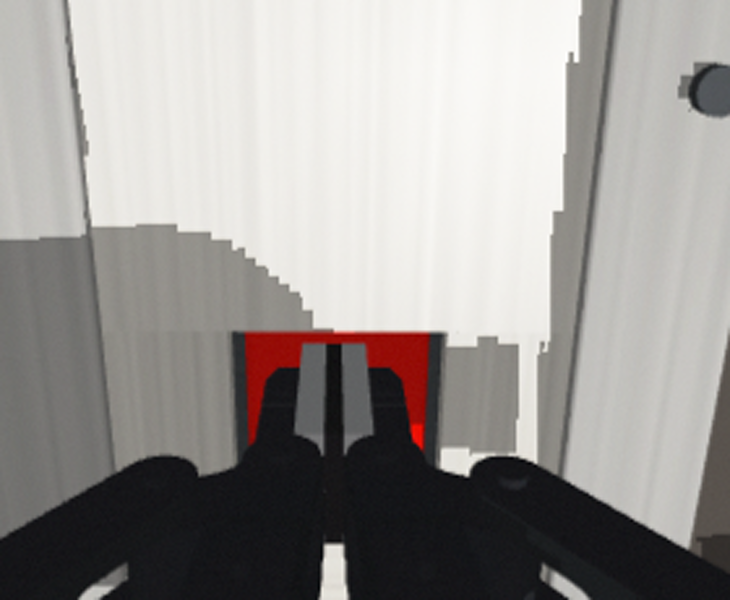

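The fingertip is inside the window on the button. Force is 8.7 N, which means about 12 mm depressed, so the slide should be free. Next I push.

Call:
send_rows(
  rows=[
    [[0.5,0,0,0,0,0],[1,0,0,0,0,0],[1.6,0,-0.03,0,0,0],[2.2,0,-0.05,0,0,0],[2.8,0,-0.05,0,0,0],[3.4,0,-0.05,0,0,0],[4,0,-0.05,0,0,0],[4.5,0,-0.05,0,0,0],[5,0,-0.05,0,0,0],[5,0,-0.05,0,0,0]],
  ],
)

```text
clock: 5.35
eef_pos: [562.1, -103.9, 107.3]
tool_rot: [3.138, 0.004, 1.509]
force: [1.4, -4.7, 3.2]
width: 0.3
gripper_force: 2.3
```

Call:
send_rows(
  rows=[
    [[0.6,0,0,0,0,0],[1.2,0,0,0,0,0],[1.7,0,0,0,0,0],[2.2,0,0,0,0,0],[2.6,0,0,0,0,0],[2.8,0,0,0,0,0],[2.8,0,0,0,0,0]],
  ],
)

```text
clock: 6.05
eef_pos: [563.3, -74.8, 106.7]
tool_rot: [3.139, 0.002, 1.51]
force: [1.4, -5.5, 2.2]
width: -0.1
gripper_force: 2.4
```

Run:
```python
from h import *
s=ctrl.read_state(); print(s['eef_pos'],s['force'],(s['eef_pos'][:2]-[558.9,-155.1])@ey)
im=snap('top','t2'); cv2.imwrite('pics/t2b.png',cv2.resize(cv2.imread('pics/t2.png')[155:245,200:400],(800,360),interpolation=cv2.INTER_CUBIC))
```

```text
[563.32005035 -74.84062081 106.74398089] [ 1.44737883 -5.53297018  2.17359414] 80.37643959855399
```

View pics/t2b.png

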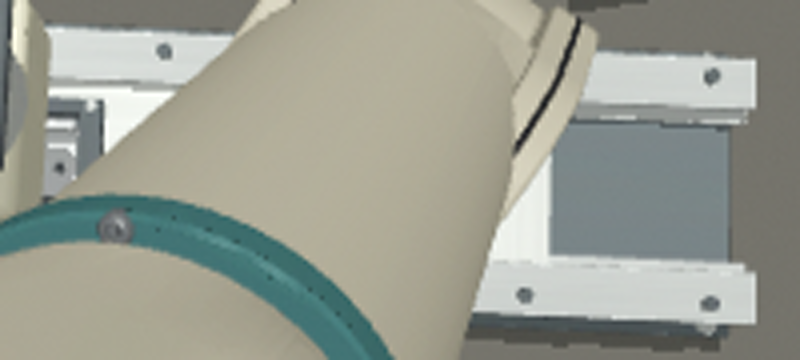

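The top crop shows the slide's rear edge moved from column 680 to about 550, roughly 70 mm, so it is near home. I'll push on gently until the force shows the end stop.

Call:
send_rows(
  rows=[
    [[0.1,0,0,0,0,0],[0.1,0,0,0,0,0],[0.1,0,0,0,0,0]],
  ],
)

```text
clock: 6.4
eef_pos: [563.3, -74.7, 106.8]
tool_rot: [3.139, 0.003, 1.509]
force: [2.1, -6.1, 2.7]
width: 0.0
gripper_force: 3.2
```

Call:
send_rows(
  rows=[
    [[0.1,0,0,0,0,0],[0.1,0,0,0,0,0],[0.1,0,0,0,0,0]],
  ],
)

```text
clock: 6.7
eef_pos: [563.3, -74.6, 106.8]
tool_rot: [3.139, 0.005, 1.508]
force: [1.2, -8.2, 2.2]
width: 0.0
gripper_force: 4.1
```

Call:
send_rows(
  rows=[
    [[0.2,0,0,0,0,0],[0.3,0,0,0,0,0],[0.3,0,0,0,0,0]],
  ],
)

```text
clock: 7.0
eef_pos: [563.3, -74.3, 106.8]
tool_rot: [3.138, 0.008, 1.507]
force: [0.2, -13.2, 1.2]
width: 0.1
gripper_force: 6.5
```

Force climbs and the position is stalled, so the slide is at its stop. I'll back off a few mm, lift out, and withdraw to look.

Call:
send_rows(
  rows=[
    [[-0.4,0,0,0,0,0],[-1.0,0,0,0,0,0],[-1.2,0,0,0,0,0],[-1.2,0,-0.6,0,0,0],[-1.2,0,-2,0,0,0],[-1.2,0,-5,0,0,0],[-1.2,0,-10,0,0,0],[-1.2,0,-14,0,0,0]],
  ],
)

```text
clock: 7.8
eef_pos: [562.2, -79.9, 249.4]
tool_rot: [3.141, -0.0, 1.511]
force: [1.3, -0.0, -0.3]
width: 0.0
gripper_force: 0.0
```

Call:
send_rows(
  rows=[
    [[-4,0,-4,0,0,0],[-8,0,-8,0,0,0],[-12,0,-8,0,0,0],[-15,0,-8,0,0,0],[-15,0,-8,0,0,0],[-15,0,-8,0,0,0]],
  ],
)

```text
clock: 8.4
eef_pos: [552.8, -229.9, 327.1]
tool_rot: [3.141, -0.001, 1.51]
force: [-0.3, 0.6, -1.8]
width: -0.0
gripper_force: 0.0
```

Run:
```python
from h import *
im=snap('wrist','w3'); a=cv2.resize(cv2.imread('pics/w3.png'),(400,300))
snap('side','s3'); b=cv2.resize(cv2.imread('pics/s3.png')[150:310,200:340],(525,600),interpolation=cv2.INTER_CUBIC)
cv2.imwrite('pics/s3b.png',b);cv2.imwrite('pics/w3b.png',cv2.resize(cv2.imread('pics/w3.png'),(800,600)))
print(im['state']['force'],im['state']['eef_pos'])
```

```text
[-0.27021079  0.64618379 -1.79450544] [ 552.83120503 -229.89987394  327.13317421]
```

View pics/w3b.png

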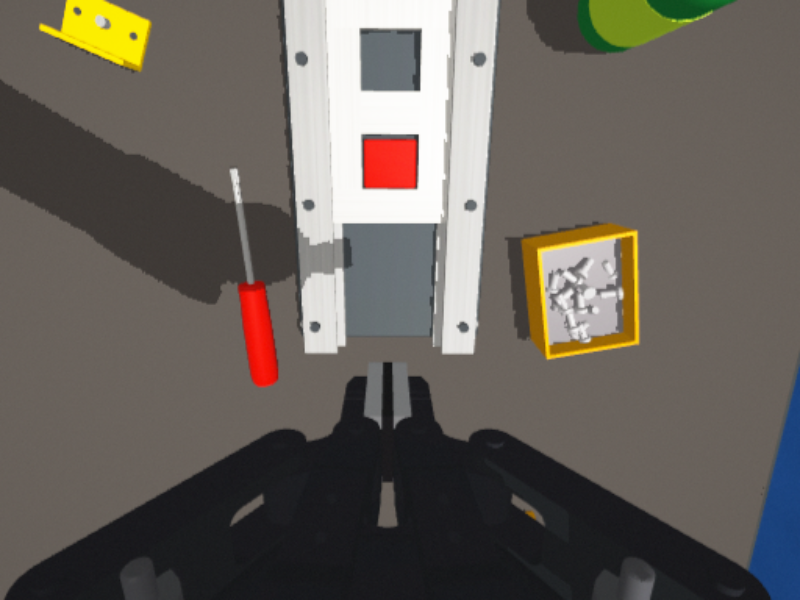

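View pics/s3b.png

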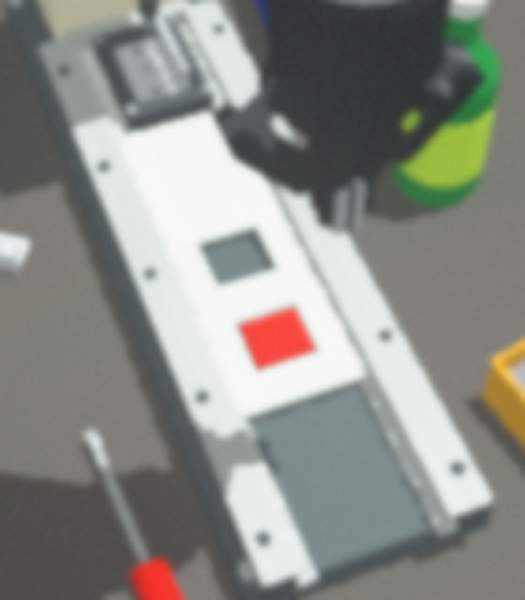

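The wrist view shows the red button in the rear window at (390,162), and the front window empty at (390,60). In the side crop the button's outline is the same as when it stood up at the start, with near edges at (257,370)/(316,350). The bracket is still in its nest, and the neighbouring things in view have not moved.

Run:
```python
from h import *
p=cv2.imread('pics/s3.png').astype(int)[228:252,258:292]; m=(p[...,2]>120)&(p[...,1]<90); ys,xs=np.nonzero(m); print(xs.mean()+258,ys.mean()+228,len(xs))
if abs(ys.mean()+228-240.05)<1 and abs(xs.mean()+258-273.37)<1: print(ctrl.finish_job())
```

```text
273.1958041958042 239.91608391608392 143
the job is handed in; nothing more can be done
None
```

The job is handed in: the slide is home against its stop, the button has sprung up through the rear window to lock it, the bracket is still in its nest, and the hand is clear.

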